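# Tighten the filler's lock ring with the pin spanner

### The job

Take the two-pronged pin spanner from its tray, put both prongs into the two holes of the lock ring on the portion filler, and turn the ring clockwise (seen from above) up to its stop, where the nub on its rim lines up with the fixed tab on the filler. Then stand the spanner back in its tray on its prongs and foot. Turn the ring with the spanner only, and leave everything else where it is.

Things in the scene. Friction and masses are not known exactly. Their poses are not given: they have to be found in the camera images.
- tray: shallow open white tray fixed to the table, 250 x 140 mm outside, 3 mm floor and walls, rim 15 mm high; origin under its centre on the table, x along its length, z up. It is in the left or right half of the table, the filler in the other half
- spanner_grip (a point): where to hold the dark steel pin spanner (0.2 to 0.45 kg): on its handle bar, close to the centre of mass, at mid-height of the bar, 38 mm above prong tips and foot, on which it stands level. T-shaped from above: a 72 mm cross-head with two downward prongs, one handle bar 16 mm wide, 16 mm tall. x = along the handle from head to foot, y = along the cross-head, z up
- prong_a (a point): tip of the spanner's prong on its +y side, at (-50, 28, -38) mm from spanner_grip in the spanner's axes. Each prong is a pin 8 mm thick and 12 mm long with a tapered tip, below a shoulder 15 mm thick and 18 mm long that stops on the ring's face
- prong_b (a point): tip of the like prong on the -y side, at (-50, -28, -38) mm from spanner_grip
- spanner_foot (a point): underside of the foot (12 mm thick) that points down at the handle's end, at (87, 0, -38) mm from spanner_grip; the handle ends 8 mm beyond it
- ring_face (a point): centre of the lock ring's flat top, on its vertical axis, 95 mm above the table; axes turn with the ring: y from hole_b to hole_a, z up. Plain steel, 90 mm across, 16 mm thick, on a round flange (124 mm across, top at 79 mm) of the grey portion filler (fixed, 185 x 130 mm, 60 mm high, reaching 75 mm before and 110 mm behind the axis)
- hole_a (a point): mouth of one pin hole in the ring's top: 12 mm across, 14 mm deep, 28 mm from the ring's axis
- hole_b (a point): mouth of the other pin hole, diametrically opposite, the same size
- lock_ring (a joint): turn of the ring in rad, growing clockwise seen from above; starts at -1.2 to -0.7; 0 = tight: the nub on the ring's rim (8 mm wide, reaching 52 mm from the axis, on the ring's -x side) lines up with the fixed tab on the flange (8 mm wide, 52 to 64 mm from the axis, as high as the ring). Hard stop at +0.04. Turns stiffly (0.25 N m) and stays where it is left
- jar_a: bystander: screw-lid jar, 74 mm across, 108 mm tall, on the far side of the table; origin at the centre of its underside
- jar_b: bystander: the same kind of jar, at the right side of the table; origin at the centre of its underside
- tub_a: bystander: lidded food tub 86 x 114 x 54 mm tall, behind the filler; origin at the centre of its underside
- tub_b: bystander: the same kind of tub, at the left side of the table; origin at the centre of its underside
- marker: bystander: marker pen, 125 mm long, 12 mm thick, lying in the tray along its +y wall; origin at the centre of its underside
- wrench: bystander: flat open-ended wrench, 160 mm long, right side of the table; not the tool for this job; origin at the centre of its underside
- tape_roll: bystander: roll of packing tape on its side face, 90 mm across, 48 mm tall, near the far end of the tray; origin at the centre of its underside
Things that resemble listed ones, but are neither listed nor needed, are in the scene too. Of the things shaped like the part that bears spanner_grip, the dark steel one is meant.

How it is judged:
On the way, in this order (a step that is already met when the one before it is completed fails the run):
1. both prongs are in the ring's holes, the ring not yet turned (z of each of prong_a, prong_b in the frame of ring_face below -0.006 m and ((horizontal distance between prong_a and hole_a below 0.004 m and horizontal distance between prong_b and hole_b below 0.004 m) or (horizontal distance between prong_a and hole_b below 0.004 m and horizontal distance between prong_b and hole_a below 0.004 m)) and value of joint lock_ring below -0.4 rad), for 0.2 s.
2. the ring is turned to its stop with both prongs still in the holes (value of joint lock_ring above -0.1 rad and z of each of prong_a, prong_b in the frame of ring_face below -0.006 m), for 0.1 s.
At the end, for the whole second after the job is handed in: the lock ring is within 0.10 rad of nub and tab lined up (or beyond, to the stop), and the spanner stands at rest in the tray, level within 0.1 rad, both prong tips and the foot on the tray's floor inside its walls (value of joint lock_ring above -0.1 rad and x of prong_a in the frame of tray between -0.122 and 0.122 m and y of prong_a in the frame of tray between -0.067 and 0.067 m and z of each of prong_a, prong_b, spanner_foot in the frame of tray below 0.008 m and x of prong_b in the frame of tray between -0.122 and 0.122 m and y of prong_b in the frame of tray between -0.067 and 0.067 m and x of spanner_foot in the frame of tray between -0.122 and 0.122 m and y of spanner_foot in the frame of tray between -0.067 and 0.067 m and angle between spanner_grip's own z axis and vertical below 0.1 rad and linear speed of spanner below 0.02 m/s); the robot touches nothing.
It fails at once if the gripper's fingers push the lock ring (contact force between the fingers and lock_ring above 4 N).
It fails at once if a bystander is moved by more than 30 mm (distance of any of jar_a, jar_b, tub_a, tub_b, marker, wrench, tape_roll from where it was at the start of the episode above 0.03 m).
It also fails if it takes over 61 s, if anything falls off the work surface, if the arm or the gripper's body presses on something with over 40 N, if the wrist force passes 120 N, or if a joint passes its speed limit or range.

### The arm

A 7-joint arm with a two-finger parallel gripper is mounted at the origin on the work surface. World frame = base frame: x ahead of the robot, y to its left, z up, the work surface at z = 0. Lengths are in m, angles in rad, forces in N, time in s.
With the tool pointing down it reaches from about 0.4 to 0.9 m from the base axis. Payload 5.6 kg.
Tool frame: the origin (TCP) lies midway between the tips of the shut fingers; the grasp point (between the pads) lies 19 mm behind it; z points along the fingers, y is the line along which they close (so a half turn about z gives the same grasp; the last joint's range is limited). The gripper opens to 92 mm and grips with 3 to 60 N. Pads are 20 mm wide; open, the fingers measure 128 mm over their backs; the gripper's body (75 mm by 189 mm) begins 69 mm behind the grasp point.
Start: joints at [-1.327, 0.468, -0.012, 1.603, 0.006, 1.071, -0.056], TCP at [0.184, 0.623, 0.215] pointing down, gripper open.
Joint ranges: [-2.53, 2.53], [-0.31, 2.02], [-1.57, 1.55], [0.28, 2.44], [-1.29, 4.43], [0.15, 1.84], [-2.92, 2.92]. Speed limits (rad/s): [2.57, 2.57, 3.14, 3.14, 3.14, 3.14, 3.14].

### API

Orientations are given as a unit quaternion [x, y, z, w].
In Python, from plant import ctrl gives the robot as it stands. The module is installed in compiled form; this text tells all that it offers.
- The arm moves only by the tool arm_command, never from a script. Its argument "steps" is text: rows parted by semicolons, each of 7 numbers parted by spaces: the opening in per cent of the stroke, from 0 (shut) to 100 (fully open), then the shift along the tool's x, y, z in cm, then the turn, a rotation vector about the tool's x, y, z in degrees. A call has exactly 10 rows; each row is the pose to reach, as a shift and turn from the pose commanded when the call began, along the tool's axes at that moment; what a row does not reach only later rows make up. A row lasts 1/10 s, in which the tool goes at most 50 mm and 8.59 degrees, less where a joint would pass 70% of its speed; a pose out of reach is approached as far as the arm can. A call with a gripper value outside its range is refused whole. The fingers move at their own pace and stop on an object; "grip_force" is the grip in N (left out, the last holds). Time passes only in rows, so rows that repeat a pose let the fingers close, or fill a call up. It gives the time, the measured TCP pose, the force, the opening and the grip force at its end, in the units of the state.
- ctrl.get_state(): the state, without advancing time (a new reading comes with each control period).
- ctrl.capture(name): name is "scene" or "side" or "wrist"; returns a dict with "img" (384x512x3 uint8, red, green, blue), "fov_y" (degrees; the focal length in pixels is half the picture's height over the tangent of half this angle, whatever the lens; pixels are square), "cx", "cy" (the principal point, pixels), "R" (3x3) and "t" (3): a world point X has camera coordinates R X + t. Camera axes: x right, y down, z forward; pixel columns grow to the right and rows downward; lengths in m; the calibration is good to about 2 mm. A picture is of the moment at which its call begins. There is no depth.
- ctrl.job_done(): hands the job in; it is judged then, once.
Trained networks look in a picture, given as the dict that the camera call returned (one of the last four; its "shot" number tells which), for a name from the list of things; names that differ only in an ending like _2 or _b are one class to them, and where a whole thing is asked for, a point or a joint stands for the part that bears it (a point fixed in the world has none). Each returns a list of dicts, best first, with "score" (0 to 1); they miss things now and then, are a little off and sometimes report something else, mostly with a low value. They report only what shows in the picture. A call takes as long as a camera call. They do not tell look-alikes from the thing itself.
- ctrl.find_in(query, picture): "position" ([x, y, z] in m, in the coordinates of the camera as it stood for that picture, good to about 4 mm: the middle of the surface that is visible of it).
- ctrl.regions_of(query, picture): "pixels" (384x512 bool, what is visible of it).
- ctrl.place_of(query, picture): "position" ([x, y, z] in m, in the coordinates of the camera as it stood for that picture, good to about 4 mm: a listed point, or the origin of a listed thing).
The state is a dict: "time": time; "q": joint angles; "qd": joint speeds; "joint_torque": joint torques, N m; "tcp_pos": TCP position; "orientation": TCP orientation; "contact_force": force on the tool from outside, world axes, zero at the start; "torque": the same for the moment, N m; "gripper_width": finger opening in m; "grip_force": force on a finger pad.
Only numpy, scipy, OpenCV 4.12 (cv2) and the standard library are available. Lean on these libraries where they do the work, as an engineer would, in place of code of your own. Each camera call takes 0.05 s, during which the arm holds its last target. There are 200 camera calls.

## Working session

There is one attempt and no reset: what is moved stays moved. The work goes in short steps, Python scripts to look and compute and a tool call to move; the robot and the scene stay as the last step left them, time stands still between calls to the robot, and variables do not carry over. Pictures are saved under pics/ and viewed, at most 10 in all, crops included, and the job is handed in when it is done.

Besides the shell and the picture viewer there is one more tool, called after "Request:" by a JSON object that holds its "name" and its "arguments", one argument or row to a line. arm_command: Moves the arm, as the interface text tells. Its arguments: {"type":"object","properties":{"steps":{"type":"string"},"grip_force":{"type":"number"}},"required":["steps"]}

```bash
mkdir -p pics; cat > h.py <<'E'
import numpy as np, cv2
from plant import ctrl
from scipy.spatial.transform import Rotation as Ro
def world(c,p): return np.array(c["R"]).T@(np.array(p)-np.array(c["t"]))
def save(c,n): cv2.imwrite(f"pics/{n}.png",cv2.cvtColor(c["img"],cv2.COLOR_RGB2BGR))
def ray(c,u,v,z):
    f=192/np.tan(np.radians(c["fov_y"])/2); R=np.array(c["R"]); o=-R.T@np.array(c["t"])
    d=R.T@np.array([(u-c["cx"])/f,(v-c["cy"])/f,1]); return o+d*(z-o[2])/d[2]
def proj(c,X):
    f=192/np.tan(np.radians(c["fov_y"])/2); p=np.array(c["R"])@np.array(X)+np.array(c["t"]); return f*p[0]/p[2]+c["cx"],f*p[1]/p[2]+c["cy"]
E
python3 - <<'E'
from h import *
np.set_printoptions(precision=4,suppress=True)
s=ctrl.get_state();print(s["time"],s["tcp_pos"],s["orientation"],s["gripper_width"],s["contact_force"])
ims=[]
for n in("scene","side","wrist"):
    c=ctrl.capture(n); ims.append(c["img"])
    print(n,c["fov_y"],-np.array(c["R"]).T@c["t"])
    if n!="wrist":
      for q in("tray","spanner_grip","prong_a","spanner_foot","ring_face","hole_a","jar_a","tub_a","marker","tape_roll","wrench"):
        print(q,[(round(d["score"],2),world(c,d["position"]).round(3).tolist(),np.round(proj(c,world(c,d["position"]))).tolist()) for d in ctrl.place_of(q,c)[:4]])
    save(c,n)
cv2.imwrite("pics/ss.png",cv2.cvtColor(cv2.resize(np.vstack(ims[:2]),None,fx=.78,fy=.78),cv2.COLOR_RGB2BGR))
E
```

```text
0.0 [0.1838 0.6229 0.2136] [ 0.1429  0.9897 -0.0009 -0.    ] 0.09163119513539791 [ 0.6651 -0.8709  0.3657]
scene 49.093879871279746 [ 1.0654 -0.721   1.1141]
tray [(0.6, [0.544, -0.139, -0.001], [245.0, 240.0])]
spanner_grip [(0.84, [0.54, -0.147, 0.043], [243.0, 233.0]), (0.53, [0.29, 0.21, 0.04], [252.0, 140.0])]
prong_a [(0.91, [0.507, -0.101, 0.003], [244.0, 226.0]), (0.79, [0.29, 0.152, -0.001], [243.0, 157.0]), (0.7, [0.488, -0.156, 0.001], [229.0, 234.0]), (0.56, [0.337, 0.17, 0.001], [255.0, 159.0])]
spanner_foot [(0.86, [0.621, -0.17, 0.003], [258.0, 258.0]), (0.71, [0.259, 0.286, -0.004], [258.0, 136.0])]
ring_face [(0.6, [0.504, 0.156, 0.094], [290.0, 163.0])]
hole_a [(0.91, [0.482, 0.166, 0.094], [287.0, 158.0]), (0.69, [0.529, 0.138, 0.095], [293.0, 169.0])]
jar_a [(0.98, [0.765, 0.011, -0.002], [329.0, 245.0]), (0.8, [0.455, -0.41, -0.0], [164.0, 283.0])]
tub_a [(0.79, [0.456, 0.412, 0.001], [317.0, 139.0]), (0.69, [0.672, 0.175, 0.004], [332.0, 199.0]), (0.56, [0.505, 0.156, 0.095], [291.0, 163.0]), (0.39, [0.624, -0.171, 0.006], [259.0, 259.0])]
marker [(0.7, [0.592, 
[... 922 characters left out ...]
r_a [(0.94, [0.452, -0.415, 0.001], [212.0, 344.0]), (0.67, [0.761, 0.011, 0.003], [319.0, 211.0]), (0.65, [0.548, -0.142, 0.001], [250.0, 250.0])]
tub_a [(0.84, [0.672, 0.176, 0.002], [283.0, 180.0]), (0.69, [0.482, 0.168, 0.099], [225.0, 157.0]), (0.58, [0.455, 0.414, -0.002], [218.0, 145.0]), (0.5, [0.762, 0.01, 0.004], [319.0, 211.0])]
marker [(0.7, [0.593, -0.102, 0.006], [266.0, 238.0]), (0.59, [0.547, -0.145, 0.041], [250.0, 240.0]), (0.37, [0.505, 0.154, 0.095], [232.0, 161.0])]
tape_roll [(0.79, [0.726, -0.19, 0.007], [320.0, 260.0])]
wrench [(0.61, [0.606, -0.421, -0.002], [284.0, 344.0]), (0.46, [0.505, 0.154, 0.095], [232.0, 161.0])]
wrist 69.67575830983934 [0.117  0.6427 0.3848]
```

View pics/scene.png

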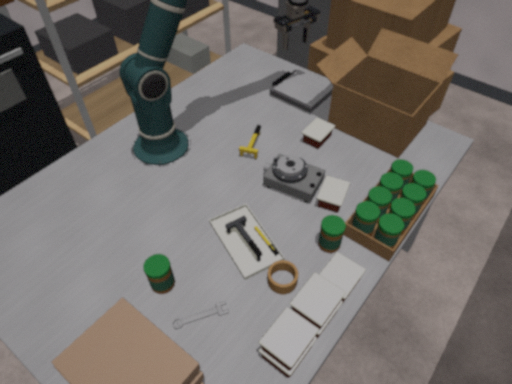

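View pics/side.png

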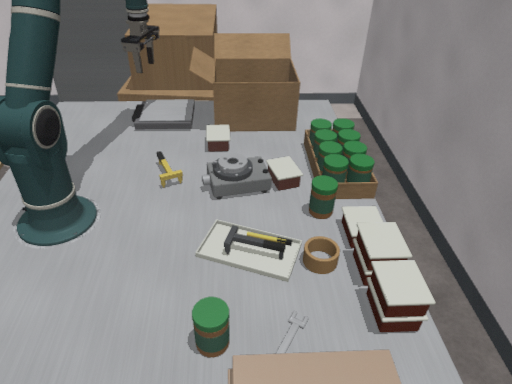

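The dark spanner stands in the white tray (scene ≈(243,235)). The filler with the ring is at ≈(290,165), and the yellow spanner at (252,140) is the decoy. I'll move the wrist camera over the ring.

Request:
{"name": "arm_command", "arguments": {
  "steps": "55 -3 -2.1 0; 55 -7 -4.9 0"
}}

```text
invalid input at $.steps[0]: expected 7 numbers
```

Request:
{"name": "arm_command", "arguments": {
  "steps": "55 -3 -2.1 0.1 0 0 0;55 -6.5 -4.5 0.2 0 0 0;55 -10.5 -7.3 0.3 0 0 0;55 -14.5 -10.1 0.4 0 0 0;55 -18.5 -13 0.5 0 0 0;55 -22.5 -15.8 0.6 0 0 0;55 -26.5 -18.6 0.8 0 0 0;55 -30.5 -21.4 0.9 0 0 0;55 -34 -23.9 1 0 0 0;55 -36 -25.3 1 0 0 0"
}}

```text
time: 2.25
tcp_pos: [0.4599, 0.2752, 0.2048]
orientation: [0.145, 0.989, -0.0, 0.001]
contact_force: [0.6, 0.9, -0.7]
gripper_width: 0.0508
grip_force: 0.0
```

Request:
{"name": "arm_command", "arguments": {
  "steps": "55 -2 -1.4 0 0 0 0;55 -5 -3.5 0.1 0 0 0;55 -8 -5.6 0.2 0 0 0;55 -11 -7.7 0.4 0 0 0;55 -13.5 -9.5 0.4 0 0 0;55 -15.5 -10.9 0.4 0 0 0;55 -15.5 -10.9 0.4 0 0 0;55 -15.5 -10.9 0.4 0 0 0;55 -15.5 -10.9 0.4 0 0 0;55 -15.5 -10.9 0.4 0 0 0"
}}

```text
time: 3.25
tcp_pos: [0.5748, 0.132, 0.2006]
orientation: [0.142, 0.99, 0.0, -0.0]
contact_force: [0.5, -0.3, 0.3]
gripper_width: 0.0506
grip_force: 0.0
```

```bash
cat >> h.py <<'E'
np.set_printoptions(precision=4,suppress=True)
def st():
    s=ctrl.get_state(); print("t%.2f"%s["time"],s["tcp_pos"],"yaw x %.2f"%tx(s),"F",s["contact_force"],"w %.4f g %.1f"%(s["gripper_width"],s["grip_force"]), "q",s["q"],"tilt",np.degrees(np.arccos(min(1,-Ro.from_quat(s["orientation"]).as_matrix()[2,2]))));return s
def tx(s):
    x=Ro.from_quat(s["orientation"]).as_matrix()[:,0]; return np.degrees(np.arctan2(x[1],x[0]))
def to(s,P,head=None):  # tool-frame shift (cm) and turn (deg) to world P, tool x heading
    R=Ro.from_quat(s["orientation"]); print("shift",R.inv().apply(np.array(P)-s["tcp_pos"])*100)
    if head is not None:
        h=np.radians(head);T=np.array([[np.cos(h),np.sin(h),0],[np.sin(h),-np.cos(h),0],[0,0,-1]]).T
        print("turn",np.degrees((R.inv()*Ro.from_matrix(T)).as_rotvec()))
E
python3 - <<'E'
from h import *
s=st(); c=ctrl.capture("wrist"); save(c,"ring")
print(-np.array(c["R"]).T@c["t"])
for q in("ring_face","hole_a"):
    for d in ctrl.place_of(q,c)[:4]: w=world(c,d["position"]);print(q,round(d["score"],2),w,proj(c,w))
E
```

```text
t3.25 [0.5748 0.132  0.2006] yaw x 163.69 F [ 0.492  -0.3131  0.2754] w 0.0506 g 0.0 q [-0.4622  0.3807  0.2293  1.7821 -0.102   0.9903  1.0935] tilt 0.03762779798186555
[0.5079 0.151  0.3708]
ring_face 0.76 [0.5049 0.1518 0.0989] (np.float64(257.8147852478294), np.float64(120.02262938393574))
ring_face 0.74 [ 0.5469 -0.1407 -0.0032] (np.float64(68.4274129466524), np.float64(210.3528463589497))
hole_a 0.96 [0.5252 0.1402 0.0959] (np.float64(252.34659256391822), np.float64(143.9686786602668))
hole_a 0.81 [0.4855 0.1701 0.0968] (np.float64(270.70982349359616), np.float64(93.71880440588261))
```

View pics/ring.png

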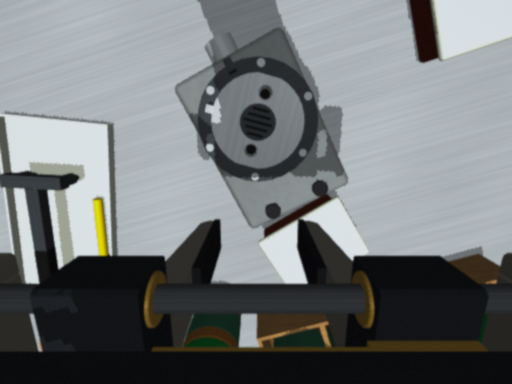

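```bash
python3 - <<'E'
import cv2
a=cv2.imread("pics/ring.png")[45:195,170:350]
cv2.imwrite("pics/ringz.png",cv2.resize(a,None,fx=4,fy=4,interpolation=cv2.INTER_CUBIC)[:600,:])
E
```

```text
(no output)
```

View pics/ringz.png

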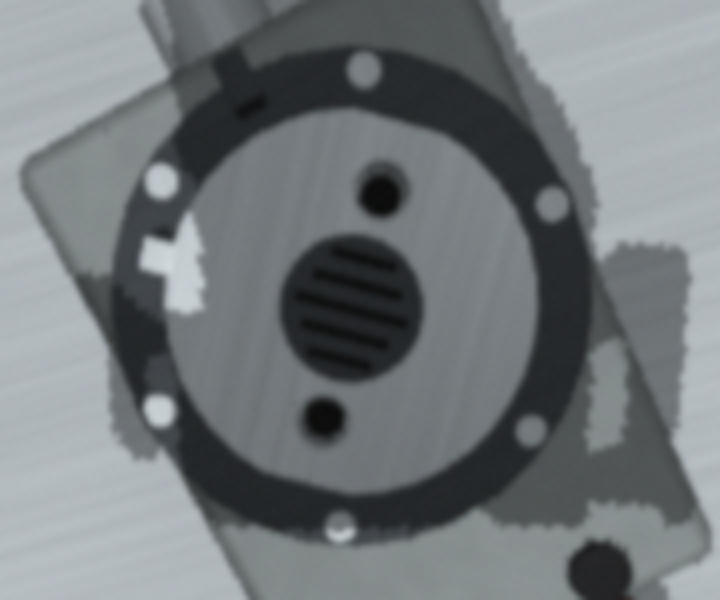

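Zoomed view: holes at full-image pixels ≈(265,93) and (251,150). The nub is at (209,109) and the tab at (229,65), about 49° clockwise away. Next I'll look at the spanner.

Request:
{"name": "arm_command", "arguments": {
  "steps": "55 -1 -2.3 0.5 0 0 0;55 -2.6 -6 1 0 0 0;55 -4.3 -10 1.8 0 0 0;55 -6 -14 2.6 0 0 0;55 -7.7 -18 3.3 0 0 0;55 -9.4 -22 4 0 0 0;55 -11 -25.5 4.6 0 0 0;55 -11.9 -27.6 5 0 0 0;55 -11.9 -27.6 5 0 0 0;55 -11.9 -27.6 5 0 0 0"
}}

```text
time: 4.4
tcp_pos: [0.6114, -0.1672, 0.1504]
orientation: [0.143, 0.99, 0.0, -0.0]
contact_force: [0.2, 0.1, 0.3]
gripper_width: 0.0503
grip_force: 0.0
```

```bash
python3 - <<'E'
from h import *
s=st(); c=ctrl.capture("wrist"); save(c,"sp")
for q in("spanner_grip","prong_a","spanner_foot","tray","marker"):
    for d in ctrl.place_of(q,c)[:2]: w=world(c,d["position"]);print(q,round(d["score"],2),w,np.round(proj(c,w)))
m=ctrl.regions_of("spanner_grip",c)
for d in m[:2]:
    p=d["pixels"];v,u=np.nonzero(p);print(d["score"],p.sum(),u.mean(),v.mean()); 
cv2.imwrite("pics/mask.png",m[0]["pixels"].astype(np.uint8)*255)
E
```

```text
t4.40 [ 0.6114 -0.1672  0.1504] yaw x 163.55 F [0.185  0.0524 0.2942] w 0.0503 g 0.0 q [-0.0031  0.5149  0.2954  1.7152 -0.1795  0.9386  1.6464] tilt 0.05128069349756279
spanner_grip 0.63 [ 0.5426 -0.1478  0.0409] [258. 121.]
prong_a 0.75 [ 0.5043 -0.1051  0.0024] [286.  74.]
prong_a 0.71 [ 0.4817 -0.1593  0.0028] [231.  68.]
tray 0.77 [ 0.5447 -0.1391 -0.006 ] [265. 121.]
marker 0.73 [ 0.5942 -0.1071  0.0059] [305. 156.]
0.73 4080 259.5950980392157 112.21838235294118
```

View pics/sp.png

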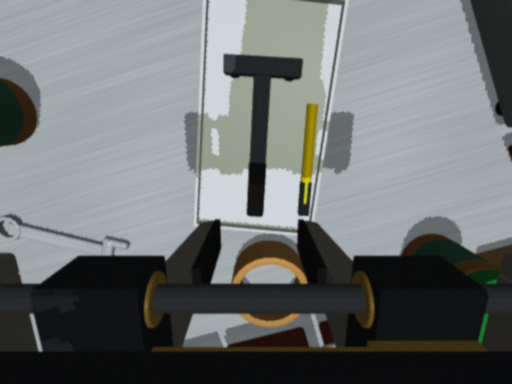

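```bash
python3 - <<'E'
from h import *
s=ctrl.get_state(); c=ctrl.capture("wrist")
g=cv2.cvtColor(c["img"],cv2.COLOR_RGB2GRAY).astype(int)
P=[]
for v in range(90,205,5):
    u=np.nonzero(g[v,235:290]<75)[0]+235
    P.append(ray(c,(u.min()+u.max())/2,v,.049)); 
    if v%20==10: print(v,u.min(),u.max(),P[-1])
P=np.array(P); k=np.polyfit(P[:,0],P[:,1],1); print("heading",np.degrees(np.arctan(k[0])),k,"resid",(P[:,1]-np.polyval(k,P[:,0])).round(4))
for v in (52,54,56,58,60,64,70,74):print(v,np.nonzero(g[v,215:310]<75)[0][[0,-1]]+215)if (g[v,215:310]<75).any() else print(v,'-')
for col in (258,262):
    r=np.nonzero(g[40:225,col]<75)[0]+40; print(col,r[[0,-1]],ray(c,col,r[0]-.5,.049),ray(c,col,r[-1]+.5,.049))
E
python3 - <<'E'
from h import *
# ring pic: recapture of pose not possible; reconstruct camera from known pose offset
c=ctrl.capture("wrist")
R=np.array(c["R"]);s=ctrl.get_state()
Rt=Ro.from_quat(s["orientation"]).as_matrix(); o=Rt.T@(-R.T@c["t"]-s["tcp_pos"]); Rc=R@Rt
h=np.radians(163.69);T=np.array([[np.cos(h),np.sin(h),0],[np.sin(h),-np.cos(h),0],[0,0,-1]]).T
R2=Rc@T.T; p=np.array([.5748,.132,.2006])+T@o; c2=dict(c,R=R2,t=-R2@p); print(p)
a=ray(c2,265.2,93,.095);b=ray(c2,250.8,149.6,.095);print(a,b,np.linalg.norm(a-b),(a+b)/2,np.degrees(np.arctan2(*(a-b)[1::-1])))
for u,v in((208.7,108.7),(228.7,65)):
    n=ray(c2,u,v,.095)-(a+b)/2;print(np.linalg.norm(n),np.degrees(np.arctan2(n[1],n[0])))
print("centre of disc",ray(c2,170+352/4,45+302/4,.095))
E
```

```text
90 253 268 [ 0.5169 -0.1369  0.049 ]
110 252 267 [ 0.5337 -0.1428  0.049 ]
130 251 266 [ 0.551  -0.1489  0.049 ]
150 250 264 [ 0.5689 -0.1557  0.049 ]
170 249 264 [ 0.5877 -0.1617  0.049 ]
190 248 262 [ 0.6069 -0.169   0.049 ]
heading -19.610784473205452 [-0.3563  0.0474] resid [-0.0001  0.0001  0.0004 -0.0003 -0.      0.0002 -0.     -0.0002  0.
 -0.0002  0.0001 -0.0001 -0.0004 -0.0001  0.0002  0.0005  0.0003  0.
 -0.0002  0.0001 -0.0002  0.0001 -0.0001]
52 -
54 -
56 [224 263]
58 [224 294]
60 [224 301]
64 [224 300]
70 [224 300]
74 [229 300]
258 [ 56 215] [ 0.4882 -0.1309  0.049 ] [ 0.6339 -0.1738  0.049 ]
262 [ 56 205] [ 0.4893 -0.1274  0.049 ] [ 0.6247 -0.1668  0.049 ]
[0.5079 0.1514 0.3709]
[0.4834 0.1656 0.095 ] [0.5302 0.1373 0.095 ] 0.05468757182614472 [0.5068 0.1514 0.095 ] 148.891295708166
0.048497479804057136 -121.00270820723632
0.05735458003384071 -168.50955837455973
centre of disc [0.5055 0.152  0.095 ]
```

Spanner: head at rows 56–75, handle running down to (256,215). The marker is at (305,155), clear of a 50 mm opening. Moving in to grasp.

Request:
{"name": "arm_command", "arguments": {
  "steps": "55 2 0 0 0 0 0.8;55 4.5 0 1 0 0 2;55 6.6 0 3 0 0 3.2;55 7.1 0.1 5.5 0 0 3.2;55 7.1 0.1 8 0 0 3.2;55 7.1 0.1 10 0 0 3.2;55 7.1 0.1 11.5 0 0 3.2;55 7.1 0.1 12.4 0 0 3.2;55 7.1 0.1 12.6 0 0 3.2;55 7.1 0.1 12.6 0 0 3.2"
}}

```text
time: 5.85
tcp_pos: [0.544, -0.1469, 0.0248]
orientation: [0.171, 0.985, -0.0, 0.0]
contact_force: [-0.5, -0.7, 0.1]
gripper_width: 0.0509
grip_force: 0.0
```

Request:
{"name": "arm_command", "arguments": {
  "steps": "40 0 0 0 0 0 0;20 0 0 0 0 0 0;10 0 0 0 0 0 0;0 0 0 0 0 0 0;0 0 0 0 0 0 0;0 0 0 0 0 0 0;0 0 0 0 0 0 0;0 0 0 0 0 0 0;0 0 -0.2 0 0 0;0 0 0 -1 0 0 0",
  "grip_force": 50
}}

```text
invalid input at $.steps[8]: expected 7 numbers
```

Request:
{"name": "arm_command", "arguments": {
  "steps": "40 0 0 0 0 0 0;20 0 0 0 0 0 0;10 0 0 0 0 0 0;0 0 0 0 0 0 0;0 0 0 0 0 0 0;0 0 0 0 0 0 0;0 0 0 0 0 0 0;0 0 0 0 0 0 0;0 0 0 0 0 0 0;0 0 0 0 0 0 0",
  "grip_force": 50
}}

```text
time: 6.85
tcp_pos: [0.5439, -0.1468, 0.0248]
orientation: [0.17, 0.985, 0.0, 0.0]
contact_force: [-0.1, 0.6, 5.1]
gripper_width: 0.0154
grip_force: 50.0
```

Request:
{"name": "arm_command", "arguments": {
  "steps": "0 0 0 -0.5 0 0 0;0 0 0 -2 0 0 0;0 0 0 -4 0 0 0;0 0 0 -7 0 0 0;0 0 0 -10 0 0 0;0 0 0 -13 0 0 0;0 0 0 -15 0 0 0;0 0 0 -16 0 0 0;0 0 0 -16 0 0 0;0 0 0 -16 0 0 0"
}}

```text
time: 7.85
tcp_pos: [0.5429, -0.1466, 0.1838]
orientation: [0.171, 0.985, 0.0, -0.001]
contact_force: [-0.5, 1.1, -3.1]
gripper_width: 0.0153
grip_force: 50.0
```

```bash
python3 - <<'E'
from h import *
s=st(); c=ctrl.capture("wrist"); save(c,"held")
R=Ro.from_quat(s["orientation"])
for q in("spanner_grip","prong_a","spanner_foot"):
    for d in ctrl.place_of(q,c)[:2]: w=world(c,d["position"]);print(q,round(d["score"],2),w,R.inv().apply(w-s["tcp_pos"]),np.round(proj(c,w)))
to(s,[.506+.05*np.cos(np.radians(59)),.1515+.05*np.sin(np.radians(59)),.184],239)
E
```

```text
t7.85 [ 0.5429 -0.1466  0.1838] yaw x 160.36 F [-0.5006  1.1009 -3.1142] w 0.0153 g 50.0 q [-0.0598  0.3602  0.3284  1.8674 -0.1414  0.938   1.5611] tilt 0.08209573681966663
spanner_grip 0.95 [ 0.542  -0.1492  0.2011] [ 0.     -0.0027 -0.0172] [254. 243.]
spanner_grip 0.37 [0.7655 0.0074 0.0022] [-0.1581  0.2199  0.1814] [411. 286.]
prong_a 0.89 [ 0.5044 -0.1053  0.1615] [0.0502 0.026  0.0224] [296. 152.]
prong_a 0.62 [ 0.4816 -0.1601  0.1604] [ 0.0532 -0.0333  0.0235] [211. 148.]
shift [12.5103 31.7388 -0.0044]
turn [  0.0472  -0.0753 -78.637 ]
```

View pics/held.png

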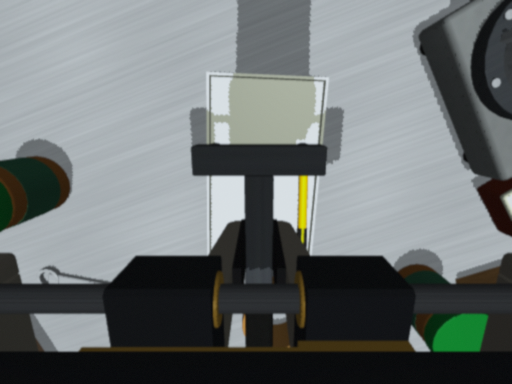

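The spanner is held level and square: head at cols 192–326, rows 145–174. Carrying it over the ring while turning to the hole line.

Request:
{"name": "arm_command", "arguments": {
  "steps": "0 0.8 2 0 0 0 -4.5;0 2 5 0 0 0 -12.5;0 3.4 8.6 0 0 0 -21;0 4.8 12.2 0 0 0 -29.5;0 6.2 15.8 0 0 0 -38;0 7.6 19.4 0 0 0 -46.5;0 9 22.9 0 0 0 -55;0 10.4 26.4 0 0 0 -63.5;0 11.6 29.5 0 0 0 -71.5;0 12.5 31.7 0 0 0 -78.6"
}}

```text
time: 9.05
tcp_pos: [0.5312, 0.1975, 0.1841]
orientation: [-0.497, 0.868, 0.001, -0.0]
contact_force: [-0.7, -1.1, -3.1]
gripper_width: 0.0154
grip_force: 50.0
```

```bash
python3 - <<'E'
from h import *
s=st(); R=Ro.from_quat(s["orientation"])
c=ctrl.capture("wrist"); save(c,"over")
for v in(150,160,170):
  g=cv2.cvtColor(c["img"],cv2.COLOR_RGB2GRAY).astype(int)
for (u,v) in ((192,160),(326,160),(259,147),(259,174)):
    print(u,v,R.inv().apply(ray(c,u,v,s["tcp_pos"][2]+.0242)-s["tcp_pos"]))
for n in("scene","side"):
  cc=ctrl.capture(n); save(cc,"o_"+n)
  for q in("hole_a","prong_a","spanner_foot"):
    for d in ctrl.place_of(q,cc)[:4]: w=world(cc,d["position"]);print(n,q,round(d["score"],2),w,"tool",R.inv().apply(w-s["tcp_pos"]))
E
```

```text
t9.05 [0.5312 0.1975 0.1841] yaw x -120.45 F [-0.7118 -1.0587 -3.0917] w 0.0154 g 50.0 q [-0.3588  0.3653 -0.0689  1.836   0.0287  0.9418  2.1702] tilt 0.08503589830513204
192 160 [ 0.0516 -0.0361 -0.0243]
326 160 [ 0.0515  0.0348 -0.0242]
259 147 [ 0.0584 -0.0007 -0.0242]
259 174 [ 0.044  -0.0007 -0.0242]
scene hole_a 0.77 [0.4836 0.1666 0.0938] tool [0.0508 0.0253 0.0903]
scene hole_a 0.68 [0.5306 0.1359 0.0985] tool [ 0.0534 -0.0308  0.0855]
scene prong_a 0.84 [0.3375 0.1724 0.0012] tool [0.1198 0.154  0.1831]
scene prong_a 0.64 [ 0.2868  0.15   -0.003 ] tool [0.1649 0.1863 0.1873]
scene prong_a 0.57 [0.4782 0.1737 0.1605] tool [0.0473 0.0336 0.0237]
scene spanner_foot 0.7 [0.5704 0.2799 0.1593] tool [-0.0909  0.0079  0.0249]
scene spanner_foot 0.63 [ 0.2584  0.2875 -0.0051] tool [0.0607 0.2805 0.1896]
side hole_a 0.6 [0.4798 0.1655 0.098 ] tool [0.0537 0.028  0.0862]
side hole_a 0.56 [0.5295 0.1367 0.0956] tool [ 0.0532 -0.0295  0.0885]
side prong_a 0.91 [0.53   0.1352 0.1629] tool [ 0.0543 -0.0306  0.0212]
side prong_a 0.8 [0.3365 0.1739 0.0005] tool [0.1191 0.1556 0.1838]
side prong_a 0.78 [0.4805 0.1644 0.1591] tool [0.0542 0.0269 0.025 ]
side prong_a 0.77 [0.2811 0.1497 0.001 ] tool [0.168  0.1911 0.1833]
side spanner_foot 0.82 [ 0.257   0.2856 -0.0017] tool [0.0631 0.2807 0.1862]
side spanner_foot 0.69 [ 0.7263 -0.1902  0.0037] tool [ 0.2354 -0.3649  0.1798]
side spanner_foot 0.68 [0.5734 0.2642 0.1645] tool [-0.0789 -0.0026  0.0197]
side spanner_foot 0.39 [0.5084 0.1544 0.0944] tool [ 0.0487 -0.0023  0.0897]
```

View pics/over.png

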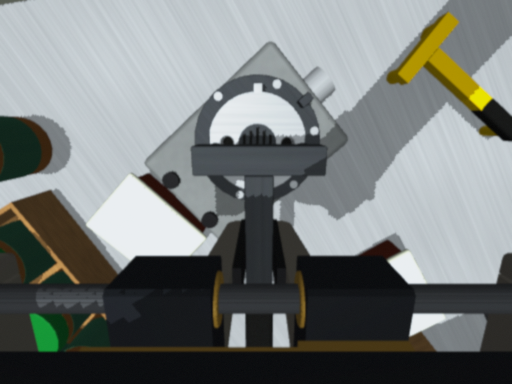

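Holes at (227,142) and (287,142) are half hidden by the head. I'll back off 2 cm and lower, so the holes can be measured relative to the tool at this heading.

Request:
{"name": "arm_command", "arguments": {
  "steps": "0 -0.5 0 0.5 0 0 0;0 -1.2 0 1.5 0 0 0;0 -2 0 2.7 0 0 0;0 -2 0 3.7 0 0 0;0 -2 0 4.3 0 0 0;0 -2 0 4.5 0 0 0;0 -2 0 4.5 0 0 0;0 -2 0 4.5 0 0 0;0 -2 0 4.5 0 0 0;0 -2 0 4.5 0 0 0"
}}

```text
time: 10.5
tcp_pos: [0.543, 0.2109, 0.1401]
orientation: [-0.492, 0.871, -0.0, 0.0]
contact_force: [-1.2, 0.6, -4.0]
gripper_width: 0.0151
grip_force: 50.0
```

```bash
python3 - <<'E'
from h import *
s=st(); R=Ro.from_quat(s["orientation"])
c=ctrl.capture("wrist"); save(c,"near")
cv2.imwrite("pics/nearz.png",cv2.resize(cv2.cvtColor(c["img"],cv2.COLOR_RGB2BGR)[40:200,170:350],None,fx=3.7,fy=3.7,interpolation=cv2.INTER_CUBIC))
for d in ctrl.place_of("hole_a",c)[:3]: w=world(c,d["position"]);print(d["score"],R.inv().apply(w-s["tcp_pos"]),proj(c,w))
E
```

```text
t10.50 [0.543  0.2109 0.1401] yaw x -121.04 F [-1.2148  0.5565 -3.9606] w 0.0151 g 50.0 q [-0.377   0.4434 -0.065   1.8336  0.0367  0.8649  2.1403] tilt 0.051444099144888754
0.86 [0.0676 0.025  0.0448] (np.float64(292.7419617683742), np.float64(126.80624872846843))
0.78 [ 0.0705 -0.0223  0.0449] (np.float64(230.1545824671107), np.float64(122.86562678217598))
```

View pics/nearz.png

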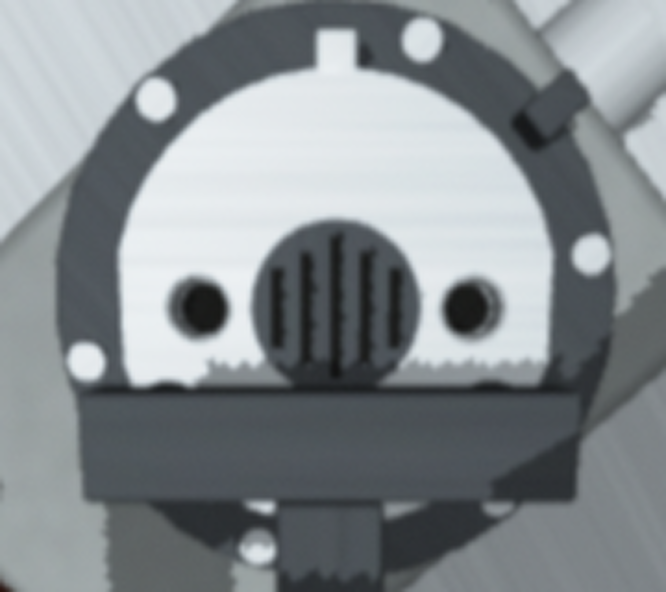

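```bash
python3 - <<'E'
from h import *
s=st(); R=Ro.from_quat(s["orientation"])
c=ctrl.capture("wrist"); g=c["img"]
f=lambda u,v,dz:R.inv().apply(ray(c,u,v,s["tcp_pos"][2]-dz)-s["tcp_pos"])
zr=s["tcp_pos"][2]-.095
k=1/3.7
z=lambda a,b:(170-.36+a*k,40-.36+b*k)
for p in((197,308),(473,307),(336,303)): print("hole",f(*z(*p),zr))
for p in((80,393),(580,393),(330,393),(330,500),(83,500),(576,500)): print("head",f(*z(*p),-.0242))
for p in((165,384),(495,384)): print("shoulder bulge, at z=.0098/-0.008",f(*z(*p),.0098),f(*z(*p),-.008))
E
```

```text
t10.60 [0.5429 0.2109 0.1399] yaw x -121.04 F [-0.2481 -0.1118 -4.2887] w 0.0154 g 50.0 q [-0.377   0.4436 -0.0651  1.8337  0.0368  0.8649  2.1402] tilt 0.034960501108211084
hole [ 0.0705 -0.0278  0.0449]
hole [0.0707 0.0284 0.0449]
hole [0.0715 0.0005 0.0449]
head [ 0.0589 -0.0361 -0.0242]
head [ 0.0589  0.0345 -0.0242]
head [ 0.0589 -0.0008 -0.0242]
head [ 0.0436 -0.0008 -0.0242]
head [ 0.0436 -0.0366 -0.0242]
head [ 0.0436  0.0349 -0.0242]
shoulder bulge, at z=.0098/-0.008 [ 0.0577 -0.0294  0.0098] [ 0.059  -0.0266 -0.008 ]
shoulder bulge, at z=.0098/-0.008 [0.0577 0.0279 0.0098] [ 0.059   0.0251 -0.008 ]
```

Request:
{"name": "arm_command", "arguments": {
  "steps": "0 0.5 0 0 0 0 0;0 1.2 0.1 0.3 0 0 0;0 1.8 0.1 0.8 0 0 0;0 1.9 0.1 1.3 0 0 0;0 1.94 0.11 1.7 0 0 0;0 1.94 0.11 1.9 0 0 0;0 1.94 0.11 2 0 0 0;0 1.94 0.11 2.1 0 0 0;0 1.94 0.11 2.2 0 0 0;0 1.94 0.11 2.2 0 0 0"
}}

```text
time: 11.65
tcp_pos: [0.5318, 0.1949, 0.1175]
orientation: [-0.492, 0.871, 0.0, -0.0]
contact_force: [0.8, 0.5, -4.5]
gripper_width: 0.0157
grip_force: 50.0
```

Request:
{"name": "arm_command", "arguments": {
  "steps": "0 0 0 0.1 0 0 0;0 0 0 0.2 0 0 0;0 0 0 0.3 0 0 0;0 0 0 0.4 0 0 0;0 0 0 0.5 0 0 0;0 0 0 0.6 0 0 0;0 0 0 0.6 0 0 0;0 0 0 0.6 0 0 0;0 0 0 0.6 0 0 0;0 0 0 0.6 0 0 0"
}}

```text
time: 12.65
tcp_pos: [0.5319, 0.1949, 0.1117]
orientation: [-0.492, 0.87, -0.0, 0.0]
contact_force: [0.2, 0.1, -3.1]
gripper_width: 0.0152
grip_force: 50.0
```

Request:
{"name": "arm_command", "arguments": {
  "steps": "0 0 0 0.1 0 0 0;0 0 0 0.2 0 0 0;0 0 0 0.3 0 0 0;0 0 0 0.4 0 0 0;0 0 0 0.5 0 0 0;0 0 0 0.55 0 0 0;0 0 0 0.6 0 0 0;0 0 0 0.6 0 0 0;0 0 0 0.6 0 0 0;0 0 0 0.6 0 0 0"
}}

```text
time: 13.65
tcp_pos: [0.5319, 0.1948, 0.1057]
orientation: [-0.492, 0.871, -0.0, 0.0]
contact_force: [-0.5, -0.1, -3.4]
gripper_width: 0.0156
grip_force: 50.0
```

```bash
python3 - <<'E'
from h import *
s=st(); R=Ro.from_quat(s["orientation"]); print(s["torque"])
C=s["tcp_pos"]+R.apply([.0512,-.0003,0]);print("centre",C)
for n in ("side","scene"):
    c=ctrl.capture(n); save(c,"in_"+n)
    for q in("prong_a","spanner_grip"):
        for d in ctrl.place_of(q,c)[:3]: w=world(c,d["position"]);print(n,q,round(d["score"],2),w)
E
```

```text
t13.65 [0.5319 0.1948 0.1057] yaw x -121.04 F [-0.4821 -0.1222 -3.4347] w 0.0156 g 50.0 q [-0.3607  0.4669 -0.0626  1.8939  0.04    0.7818  2.1549] tilt 0.008569785166148671
[ 0.0651  0.06   -0.0172]
centre [0.5057 0.1508 0.1056]
side prong_a 0.89 [0.5282 0.1376 0.0854]
side prong_a 0.89 [ 0.3329  0.1744 -0.0002]
side prong_a 0.73 [0.4834 0.1644 0.0837]
side spanner_grip 0.7 [0.2879 0.2042 0.0359]
side spanner_grip 0.63 [0.5371 0.1961 0.122 ]
scene prong_a 0.67 [ 0.2836  0.1507 -0.0007]
scene prong_a 0.65 [0.482  0.1659 0.0822]
scene prong_a 0.58 [0.5297 0.1355 0.0818]
scene spanner_grip 0.71 [0.526  0.1961 0.1212]
scene spanner_grip 0.62 [0.2893 0.2102 0.0421]
scene spanner_grip 0.15 [0.4532 0.4122 0.0019]
```

Both prongs are about 11 mm deep with no contact force. Turning clockwise about the ring axis.

Request:
{"name": "arm_command", "arguments": {
  "steps": "0 0 -0.13 0 0 0 1.5;0 0.01 -0.36 0 0 0 4;0 0.03 -0.62 0 0 0 7;0 0.07 -0.89 0 0 0 10;0 0.12 -1.15 0 0 0 13;0 0.18 -1.41 0 0 0 16;0 0.26 -1.67 0 0 0 19;0 0.35 -1.92 0 0 0 22;0 0.44 -2.13 0 0 0 24.5;0 0.5 -2.25 0 0 0 26"
}}

```text
time: 14.95
tcp_pos: [0.5483, 0.1792, 0.1055]
orientation: [-0.283, 0.959, 0.0, -0.0]
contact_force: [-0.9, -0.2, -3.1]
gripper_width: 0.0154
grip_force: 50.0
```

```bash
python3 - <<'E'
from h import *
s=st(); R=Ro.from_quat(s["orientation"]); print(s["torque"])
print("centre",s["tcp_pos"]+R.apply([.0512,-.0005,0]))
E
```

```text
t14.95 [0.5483 0.1792 0.1055] yaw x -147.12 F [-0.9459 -0.2496 -3.0983] w 0.0154 g 50.0 q [-0.4129  0.4787  0.0499  1.8742 -0.0327  0.7897  1.7992] tilt 0.024886782401908752
[0.2491 0.2445 0.1828]
centre [0.5056 0.151  0.1056]
```

Request:
{"name": "arm_command", "arguments": {
  "steps": "0 0 -0.13 0 0 0 1.5;0 0.01 -0.36 0 0 0 4;0 0.03 -0.62 0 0 0 7;0 0.07 -0.89 0 0 0 10;0 0.12 -1.15 0 0 0 13;0 0.18 -1.41 0 0 0 16;0 0.26 -1.67 0 0 0 19;0 0.35 -1.92 0 0 0 22;0 0.44 -2.13 0 0 0 24.5;0 0.5 -2.25 0 0 0 26"
}}

```text
time: 15.95
tcp_pos: [0.5564, 0.1576, 0.1056]
orientation: [-0.06, 0.998, 0.0, -0.0]
contact_force: [-0.4, 1.2, -3.5]
gripper_width: 0.0156
grip_force: 50.0
```

```bash
python3 - <<'E'
from h import *
s=st(); R=Ro.from_quat(s["orientation"]); print(s["torque"])
print("centre",s["tcp_pos"]+R.apply([.0512,-.0005,0]))
c=ctrl.capture("wrist"); save(c,"turned")
cv2.imwrite("pics/turnz.png",cv2.resize(cv2.cvtColor(c["img"],cv2.COLOR_RGB2BGR)[60:220,170:350],None,fx=3.7,fy=3.7,interpolation=cv2.INTER_CUBIC))
E
```

```text
t15.95 [0.5564 0.1576 0.1056] yaw x -173.12 F [-0.3658  1.2467 -3.5292] w 0.0156 g 50.0 q [-0.4607  0.4818  0.1626  1.877  -0.1062  0.7912  1.4493] tilt 0.024111538219311286
[0.31   0.2056 0.2248]
centre [0.5056 0.151  0.1056]
```

View pics/turnz.png

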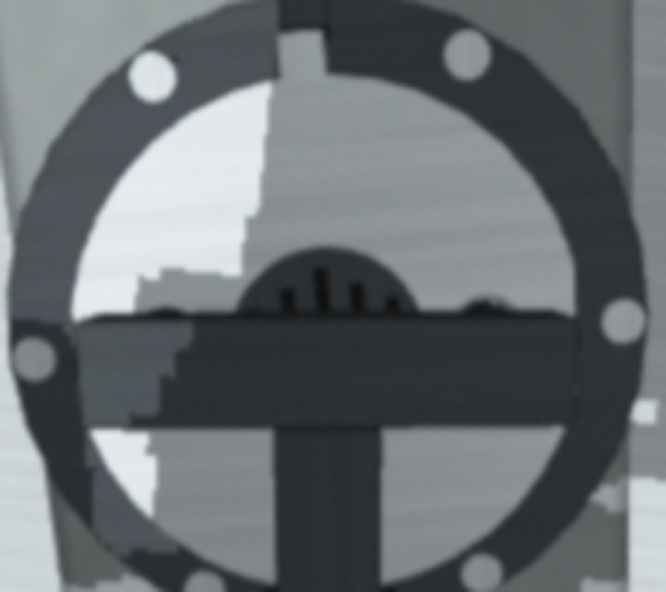

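The nub (zoom (303,50)) lines up with the tab (303,12). I'll add 2° for margin, ease back to free the pins, and lift.

Request:
{"name": "arm_command", "arguments": {
  "steps": "0 0 -0.09 0 0 0 1;0 0 -0.18 0 0 0 2;0 0 -0.18 0 0 0 2;0 0 -0.18 0 0 0 2;0 0 -0.09 0 0 0 1;0 0 0 0 0 0 0;0 0 0.04 -0.1 0 0 -0.5;0 0 0.04 -0.3 0 0 -0.5;0 0 0.04 -0.6 0 0 -0.5;0 0 0.04 -0.9 0 0 -0.5"
}}

```text
time: 17.0
tcp_pos: [0.5567, 0.1576, 0.115]
orientation: [-0.065, 0.998, -0.0, 0.0]
contact_force: [-0.1, 0.2, -2.9]
gripper_width: 0.0154
grip_force: 50.0
```

Request:
{"name": "arm_command", "arguments": {
  "steps": "0 0 0 -0.3 0 0 0;0 0 0 -0.6 0 0 0;0 0 0 -1 0 0 0;0 0 0 -1.5 0 0 0;0 0 0 -2.5 0 0 0;0 0 0 -4 0 0 0;0 0 0 -6 0 0 0;0 0 0 -7.5 0 0 0;0 0 0 -8 0 0 0;0 0 0 -8 0 0 0"
}}

```text
time: 18.0
tcp_pos: [0.5571, 0.1579, 0.196]
orientation: [-0.065, 0.998, 0.0, 0.001]
contact_force: [0.2, 0.3, -3.8]
gripper_width: 0.0155
grip_force: 50.0
```

```bash
python3 - <<'E'
from h import *
s=st(); R=Ro.from_quat(s["orientation"]); print(s["torque"])
c=ctrl.capture("wrist"); save(c,"after")
cc=ctrl.capture("side");c3=ctrl.capture("scene")
for k,q in((cc,"tray"),(c3,"tray"),(cc,"spanner_foot"),(c,"prong_a"),(c,"hole_a")):
  for d in ctrl.place_of(q,k)[:2]: w=world(k,d["position"]);print(q,d["score"],w,R.inv().apply(w-s["tcp_pos"]))
to(s,[.544,-.1467,.15],160.36)
cv2.imwrite("pics/afterz.png",cv2.resize(cv2.cvtColor(c["img"],cv2.COLOR_RGB2BGR)[60:240,150:370],None,fx=3,fy=3,interpolation=cv2.INTER_CUBIC))
E
```

```text
t18.00 [0.5571 0.1579 0.196 ] yaw x -172.54 F [ 0.1945  0.3125 -3.7551] w 0.0155 g 50.0 q [-0.4755  0.3655  0.1779  1.8115 -0.0771  0.9688  1.4355] tilt 0.13925060342552564
[ 0.0589 -0.0341  0.0289]
tray 0.84 [ 0.5492 -0.1407  0.0055] [ 0.0471 -0.2952  0.1902]
tray 0.28 [0.6706 0.1762 0.0032] [-0.1145  0.0033  0.193 ]
tray 0.69 [ 0.6075 -0.4194  0.0005] [ 0.0255 -0.5791  0.195 ]
tray 0.58 [ 0.5416 -0.1428  0.0001] [ 0.0549 -0.2963  0.1956]
spanner_foot 0.83 [ 0.2573  0.2875 -0.0022] [0.2809 0.1673 0.1976]
spanner_foot 0.56 [0.6426 0.1647 0.1739] [-0.0856 -0.0044  0.0223]
prong_a 0.62 [0.5039 0.1184 0.1705] [ 0.058  -0.0323  0.0254]
prong_a 0.58 [0.5046 0.1757 0.171 ] [0.0499 0.0244 0.0249]
hole_a 0.75 [0.5058 0.1822 0.0988] [0.048  0.0306 0.0971]
hole_a 0.75 [0.5068 0.1257 0.0975] [ 0.0544 -0.0254  0.0983]
shift [  5.2688 -30.0372   4.5688]
turn [ 0.068   0.123  27.1038]
```

View pics/afterz.png

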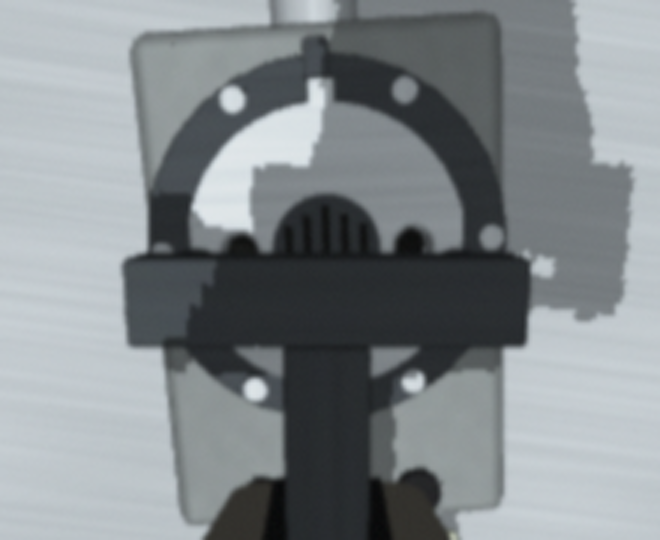

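The ring is at its stop: nub (319,92) is just past the tab (315,58). Carrying the spanner back.

Request:
{"name": "arm_command", "arguments": {
  "steps": "0 0.4 -2 0 0 0 2;0 1 -5.2 0 0 0 5;0 1.6 -8.9 0 0 0 8;0 2.2 -12.6 0.3 0 0 11.5;0 2.9 -16.3 1 0 0 15;0 3.5 -20 2 0 0 18.5;0 4.1 -23.7 3 0 0 22;0 4.8 -27 4 0 0 25;0 5.2 -29.3 4.5 0 0 26.8;0 5.3 -30 4.6 0 0 27.1"
}}

```text
time: 19.4
tcp_pos: [0.5413, -0.1511, 0.1481]
orientation: [0.174, 0.985, -0.001, -0.001]
contact_force: [-0.3, -0.4, -3.1]
gripper_width: 0.0156
grip_force: 50.0
```

```bash
python3 - <<'E'
from h import *
s=st(); to(s,[.544,-.1467,.0255],160.36)
E
```

```text
t19.40 [ 0.5413 -0.1511  0.1481] yaw x 159.97 F [-0.3259 -0.3541 -3.1154] w 0.0156 g 50.0 q [-0.0827  0.41    0.3699  1.8997 -0.1874  0.8666  1.6024] tilt 0.13567248460223733
shift [-0.1161  0.538  12.2544]
turn [-0.1275 -0.0462 -0.3949]
```

Request:
{"name": "arm_command", "arguments": {
  "steps": "0 0 0 0 0 0 0;0 0 0 0.5 0 0 0;0 0 0 2 0 0 0;0 0 0 4 0 0 0;0 0 0 6 0 0 0;0 0 0 8 0 0 0;0 0 0 9.5 0 0 0;0 0 0 10 0 0 0;0 0 0 10 0 0 0;0 0 0 10 0 0 0"
}}

```text
time: 20.4
tcp_pos: [0.5435, -0.1466, 0.0491]
orientation: [0.17, 0.985, 0.0, 0.001]
contact_force: [-0.6, -0.5, -3.4]
gripper_width: 0.0154
grip_force: 50.0
```

```bash
python3 - <<'E'
from h import *
s=st(); to(s,[.544,-.1467,.0255],160.36)
E
```

```text
t20.40 [ 0.5435 -0.1466  0.0491] yaw x 160.38 F [-0.5671 -0.5499 -3.4331] w 0.0154 g 50.0 q [-0.0398  0.5587  0.3119  1.9481 -0.2642  0.6729  1.6638] tilt 0.06136271026559436
shift [-0.046   0.006   2.3591]
turn [0.0113 0.0603 0.0198]
```

Request:
{"name": "arm_command", "arguments": {
  "steps": "0 0 0 0.5 0 0 0;0 0 0 1 0 0 0;0 0 0 1.5 0 0 0;0 0 0 1.8 0 0 0;0 0 0 2 0 0 0;0 0 0 2.1 0 0 0;0 0 0 2.2 0 0 0;0 0 0 2.3 0 0 0;0 0 0 2.35 0 0 0;0 0 0 2.4 0 0 0"
}}

```text
time: 21.4
tcp_pos: [0.543, -0.1466, 0.0249]
orientation: [0.17, 0.985, 0.0, 0.0]
contact_force: [-1.3, 0.9, 2.6]
gripper_width: 0.0154
grip_force: 50.0
```

```bash
python3 - <<'E'
from h import *
st()
E
```

```text
t21.40 [ 0.543  -0.1466  0.0249] yaw x 160.37 F [-1.3242  0.9456  2.5939] w 0.0154 g 50.0 q [-0.0256  0.5983  0.2947  1.954  -0.2822  0.6287  1.6786] tilt 0.010472526246335693
```

It has contact with the tray floor. Opening to about 48 mm and retreating upward.

Request:
{"name": "arm_command", "arguments": {
  "steps": "20 0 0 0 0 0 0;25 0 0 0 0 0 0;35 0 0 0 0 0 0;45 0 0 0 0 0 0;52 0 0 0 0 0 0;52 0 0 0 0 0 0;52 0 0 0 0 0 0;52 0 0 0 0 0 0;52 0 0 0 0 0 0;52 0 0 0 0 0 0"
}}

```text
time: 22.4
tcp_pos: [0.543, -0.1466, 0.0246]
orientation: [0.171, 0.985, 0.0, 0.0]
contact_force: [-0.1, 0.3, -0.0]
gripper_width: 0.0477
grip_force: 0.0
```

Request:
{"name": "arm_command", "arguments": {
  "steps": "52 0 0 -0.5 0 0 0;52 0 0 -1.5 0 0 0;52 0 0 -3 0 0 0;52 0 0 -5 0 0 0;52 0 0 -8 0 0 0;52 0 0 -11 0 0 0;52 0 0 -14 0 0 0;52 0 0 -16 0 0 0;52 -3 0 -17 0 0 0;52 -6 0 -17 0 0 0"
}}

```text
time: 23.4
tcp_pos: [0.6013, -0.1671, 0.199]
orientation: [0.17, 0.985, 0.0, 0.003]
contact_force: [0.3, -0.4, 0.0]
gripper_width: 0.0474
grip_force: 0.0
```

```bash
python3 - <<'E'
from h import *
s=st(); c=ctrl.capture("side"); save(c,"end_side"); w3=ctrl.capture("wrist")
for n,k in(("side",c),("wrist",w3)):
  for q in("prong_a","spanner_foot","spanner_grip","tray","marker"):
    for d in ctrl.place_of(q,k)[:2]: print(n,q,round(d["score"],2),world(k,d["position"]))
a=cv2.resize(c["img"][130:300,130:350],None,fx=1.8,fy=1.8); b=cv2.resize(w3["img"],(400,300))
cv2.imwrite("pics/end.png",cv2.cvtColor(np.hstack([a[:300],b]),cv2.COLOR_RGB2BGR))
E
```

```text
t23.40 [ 0.6013 -0.1671  0.199 ] yaw x 160.38 F [ 0.3116 -0.37    0.049 ] w 0.0474 g 0.0 q [-0.0701  0.4477  0.3845  1.7107 -0.1941  1.0148  1.6105] tilt 0.339237552172275
side prong_a 0.85 [ 0.3312  0.1727 -0.    ]
side prong_a 0.76 [ 0.5039 -0.1027  0.0007]
side spanner_foot 0.53 [0.2587 0.2883 0.0014]
side spanner_grip 0.86 [ 0.5466 -0.1432  0.0416]
side spanner_grip 0.64 [0.2876 0.2072 0.0392]
side tray 0.82 [ 0.5504 -0.1404 -0.0015]
side tray 0.73 [0.7662 0.0076 0.004 ]
side marker 0.63 [0.4574 0.4117 0.0001]
side marker 0.61 [ 0.5897 -0.1081  0.0024]
wrist prong_a 0.86 [ 0.4795 -0.1554 -0.0004]
wrist prong_a 0.63 [ 0.5028 -0.1031  0.0032]
wrist spanner_grip 0.83 [ 0.5431 -0.1463  0.0428]
wrist tray 0.85 [ 0.5477 -0.1395 -0.0064]
wrist marker 0.61 [ 0.5995 -0.1048  0.0037]
```

View pics/end.png

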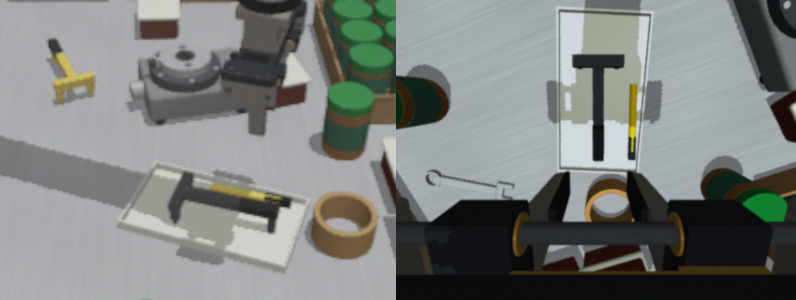

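The spanner stands in the tray as it did at the start, the marker is in place and the gripper is clear. Handing in.

```bash
python3 -c "
from plant import ctrl
print(ctrl.job_done())"
```

```text
the job is handed in; nothing more can be done
None
```

I turned the ring clockwise to its stop with the spanner, stood the spanner back in its tray and handed the job in; no verdict came back, and I viewed 11 pictures, one over the limit of 10.

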